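# Pack the tasting flight into the bottle carrier

## Task

The tasting is over and the flight must stay in its tasting order: move the four half bottles from the coasters on the dark serving board into the four cells of the light wooden carrier, one bottle to a cell, in the same order from left to right as seen from the robot. Set each one down upright on the floor of its cell without dropping it, knock none over, and leave the tasting glass beside the work where it is.

Things in the scene. Friction and masses are not known exactly. Their poses are not given: they have to be found in the camera images.
- bottle_1: half bottle of wine, bright red capsule, cream label; stands upright in coaster_1 at the start. Body 59 mm diameter up to 135 mm, shoulder, then a straight neck 31 mm diameter from 160 mm to the top at about 245 mm; 0.5 to 0.8 kg, grip it by the neck from above. Origin: centre of its underside; z up along the bottle; its yaw means nothing
- bottle_2: half bottle of wine, gold capsule, dark red label; stands upright in coaster_2 at the start. Body 59 mm diameter up to 135 mm, shoulder, then a straight neck 31 mm diameter from 160 mm to the top at about 245 mm; 0.5 to 0.8 kg, grip it by the neck from above. Origin: centre of its underside; z up along the bottle; its yaw means nothing
- bottle_3: half bottle of wine, black capsule, cream label; stands upright in coaster_3 at the start. Body 59 mm diameter up to 135 mm, shoulder, then a straight neck 31 mm diameter from 160 mm to the top at about 245 mm; 0.5 to 0.8 kg, grip it by the neck from above. Origin: centre of its underside; z up along the bottle; its yaw means nothing
- bottle_4: half bottle of wine, white wax seal on the neck, cream label; stands upright in coaster_4 at the start. Body 59 mm diameter up to 135 mm, shoulder, then a straight neck 31 mm diameter from 160 mm to the top at about 245 mm; 0.5 to 0.8 kg, grip it by the neck from above. Origin: centre of its underside; z up along the bottle; its yaw means nothing
- coaster_1: round steel bottle coaster, fixed to the board, 74 mm across, rim 9 mm high, inner floor 3 mm above its origin (the centre of its underside, on the board's top); bottle_1 starts in it. It stays where it is
- coaster_2: round steel bottle coaster, fixed to the board, 74 mm across, rim 9 mm high, inner floor 3 mm above its origin (the centre of its underside, on the board's top); bottle_2 starts in it. It stays where it is
- coaster_3: round steel bottle coaster, fixed to the board, 74 mm across, rim 9 mm high, inner floor 3 mm above its origin (the centre of its underside, on the board's top); bottle_3 starts in it. It stays where it is
- coaster_4: round steel bottle coaster, fixed to the board, 74 mm across, rim 9 mm high, inner floor 3 mm above its origin (the centre of its underside, on the board's top); bottle_4 starts in it. It stays where it is
- board: dark wooden serving board, fixed, 92 (x) x 332 (y) x 18 mm, carries the four coasters in a row along its y axis at y = +120, +40, -40, -120 mm. Origin: centre of its underside on the counter; +y runs to the robot's left, within about 0.4 rad
- carrier: light wooden bottle carrier, fixed, 92 (x) x 344 (y) mm, four open cells in a row at x = 0, y = +120, +40, -40, -120 mm; each 76 mm square inside, floor 10 mm above the origin; 4 mm dividers rise to 52 mm, long sides to 59 mm, end boards to 70 mm. Origin: centre of its underside on the counter; +y runs to the robot's left, within about 0.4 rad
- glass_a: clear stemmed tasting glass with red wine, 66 mm wide, 157 mm high, standing on the counter to the right of the rows; a bystander. Origin: centre of its underside

How it is judged:
By the outcome, as a careful person would: the job done as asked, in the order asked, and still so for the second after the job is handed in, with the robot touching nothing.
It also fails if it takes over 112 s, if anything falls off the work surface, if the arm or the gripper's body presses on something with over 40 N, if the wrist force passes 120 N, or if a joint passes its speed limit or range.

## Robot

A 7-joint arm with a two-finger parallel gripper is mounted at the origin on the work surface; the furniture and walls round the work are solid. World frame = base frame: x ahead of the robot, y to its left, z up, the work surface at z = 0. Lengths are in m, angles in rad, forces in N, time in s.
With the tool pointing down it reaches from about 0.425 to 0.95 m from the base axis. Payload 4.7 kg.
Tool frame: the origin (TCP) lies midway between the tips of the shut fingers; the grasp point (between the pads) lies 19 mm behind it (env.grip_depth is the distance from the TCP to the grasp point, in m); z points along the fingers, y is the line along which they close (so a half turn about z gives the same grasp; the last joint's range is limited). The gripper opens to 85 mm and grips with 20 to 120 N. Pads are 22 mm wide; open, the fingers measure 114 mm over their backs; the gripper's body (76 mm by 85 mm) begins 54 mm behind the grasp point. The pads swing forward as they close: fully open they stand 13 mm farther back than shut.
Start: joints at [1.294, 0.469, -0.049, 1.532, 0.024, 1.141, -0.082], TCP at [0.166, -0.654, 0.231] pointing down, gripper open.
Joint ranges: [-2.59, 2.59], [-0.33, 1.99], [-1.39, 1.29], [0.1, 2.45], [-1.04, 4.18], [0.21, 1.99], [-2.66, 2.66]. Speed limits (rad/s): [2.57, 2.57, 3.14, 3.14, 3.14, 3.14, 3.14].

## Interface

Orientations are given as a unit quaternion [x, y, z, w].
In Python, from workcell import readout, viewer, hand_in, env gives the robot as it stands.
- The arm moves only by the tool step_arm, never from a script. Its argument "commands" is a list of rows, each a list of 2 entries, a list of its own where there are three numbers: the shift along the tool's x, y, z normalised to -1 to 1, where 1 is 0.2 m, then the turn about the tool's z normalised to -1 to 1, where 1 is 1.5 rad. A call has 1 to 10 rows; each row is the pose to reach, as a shift and turn from the pose commanded when the call began, along the tool's axes at that moment; what a row does not reach only later rows make up. A row lasts 1/8 s, in which the tool goes at most 62.5 mm and 10.7 degrees, less where a joint would pass 70% of its speed; a pose out of reach is approached as far as the arm can. A call with a number of a shift or a turn outside -1 to 1 is refused whole. A call with a gripper value outside its range is refused whole. "gripper" is the opening, from -1 (shut) to 1 (fully open), set as the call begins (left out, the last holds). The fingers move at their own pace and stop on an object; the grip force is fixed at half the most. Time passes only in rows, so rows that repeat a pose let the fingers close. It gives the time, the measured TCP pose, the force, the opening and the grip force at its end, in the units of the state.
- readout.state(): the state, without advancing time (a new reading comes with each control period).
- viewer.grab_frame(name): name is "scene" or "top" or "wrist"; returns the picture (384x512x3 uint8, blue, green, red); there is no depth.
- viewer.calibration(name): a dict with "mtx" (3x3 intrinsics, pixels), "k1" (the pictures are not rectified: a ray, as slopes to the right and down, at radius r is drawn at 1 + k1 r^2 times it, then the intrinsics apply), "extrinsics" (4x4, takes a point from camera to world coordinates). Camera axes: x right, y up, looking along -z (the intrinsics and any distortion apply to the point x, -y, -z); pixel columns grow to the right and rows downward; lengths in m; the calibration is good to about 2 mm. A picture is of the moment at which its call begins: read the wrist's pose just before it. calibration takes no time and is no camera call; for the wrist camera it gives the pose at the moment of the call.
- hand_in(): hands the job in; it is judged then, once.
Trained networks look in the newest picture that a camera, given by its name, has taken for a name from the list of things; names that differ only in an ending like _2 or _b are one class to them, and where a whole thing is asked for, a point or a joint stands for the part that bears it (a point fixed in the world has none). Each returns a list of dicts, best first, with "conf" (0 to 1); they miss things now and then, are a little off and sometimes report something else, mostly with a low value. They report only what shows in the picture. A call takes as long as a camera call.
- viewer.boxes_of(target, camera): "centre" ([row, column] in pixels, amid what is visible of it).
The state is a dict: "time": time; "qpos": joint angles; "joint_vel": joint speeds; "effort": joint torques, N m; "tool_pos": TCP position; "ee_rot": TCP orientation; "force": force on the tool from outside, world axes, zero at the start; "wrist_torque": the same for the moment, N m; "gripper_width": finger opening in m; "finger_force": force on a finger pad.
Only numpy, scipy, OpenCV 4.12 (cv2) and the standard library are available. Lean on these libraries where they do the work, as an engineer would, in place of code of your own. Each camera call takes 0.05 s, during which the arm holds its last target. There are 200 camera calls.

## Working session

There is one attempt and no reset: what is moved stays moved. The work goes in short steps, Python scripts to look and compute and a tool call to move; the robot and the scene stay as the last step left them, time stands still between calls to the robot, and variables do not carry over. Pictures are saved under pics/ and viewed, at most 14 in all, crops included, and the job is handed in when it is done.

Besides the shell and the picture viewer there is one more tool, called after ">>>" as name([rows], argument=value, ...), one row to a line, values as JSON. step_arm: Moves the arm, as the interface text tells. Its arguments: {"type":"object","properties":{"commands":{"type":"array","items":{"type":"array"}},"gripper":{"type":"number"}},"required":["commands"]}

```bash
mkdir -p pics; ls
cat > a.py <<'E'
from workcell import readout, viewer, env
import cv2, numpy as np
s=readout.state(); print(s['time'],s['tool_pos'],s['ee_rot'],s['qpos'],s['gripper_width'],s['force'])
print(env.grip_depth)
for c in ['scene','top']:
    im=viewer.grab_frame(c); cv2.imwrite(f'pics/{c}0.png',im)
    k=viewer.calibration(c); print(c,k)
    for t in ['bottle_1','coaster_1','carrier','board','glass_a']:
        print(t,[(np.round(d['centre']),round(d['conf'],2)) for d in viewer.boxes_of(t,c)])
E
python3 a.py
```

```text
pics
0.0 [ 0.16543469 -0.65383437  0.23025493] [ 9.92329783e-01  1.23615028e-01 -1.61514362e-04 -9.48776608e-04] [ 1.29408528  0.46947029 -0.04859516  1.53366329  0.0241196   1.14097028
 -0.0822862 ] 0.08521523104553189 [ 0.61333643 -0.05170806  0.69721435]
0.0187
scene {'mtx': array([[414.74312977,   0.        , 259.21536332],
       [  0.        , 414.74312977, 189.05648621],
       [  0.        ,   0.        ,   1.        ]]), 'k1': 0.004259415162544572, 'extrinsics': array([[-0.94340732, -0.28195501,  0.17459666,  0.70096034],
       [ 0.3314175 , -0.82066947,  0.46547187,  0.56213552],
       [ 0.01204403,  0.49699396,  0.86767041,  1.22236487],
       [ 0.        ,  0.        ,  0.        ,  1.        ]])}
bottle_1 [(array([273., 345.]), 0.92), (array([222., 272.]), 0.77), (array([241., 295.]), 0.63), (array([256., 322.]), 0.56)]
coaster_1 [(array([278., 314.]), 0.47), (array([261., 291.]), 0.45)]
carrier [(array([162., 244.]), 0.65)]
board [(array([272., 303.]), 0.83)]
glass_a [(array([ 96., 218.]), 0.97)]
top {'mtx': array([[437.28831579,   0.        , 255.42396057],
       [  0.        , 437.28831579, 198.07768493],
       [  0.        ,   0.        ,   1.        ]]), 'k1': -0.00558772187189531, 'extrinsics': array([[-0.34043353,  0.80114328, -0.49221383, -0.27416628],
       [-0.94025381, -0.2929919 ,  0.1734316 ,  0.19273854],
       [-0.00527111,  0.52184786,  0.85302229,  1.28979529],
       [ 0.        ,  0.        ,  0.        ,  1.        ]])}
bottle_1 [(array([191., 207.]), 0.94), (array([210., 188.]), 0.86), (array([225., 171.]), 0.75), (array([248., 152.]), 0.6), (array([141., 360.]), 0.23)]
coaster_1 [(array([215., 210.]), 0.44)]
carrier [(array([178., 289.]), 0.61)]
board [(array([252., 186.]), 0.7)]
glass_a [(array([143., 360.]), 0.56)]
```

View pics/scene0.png

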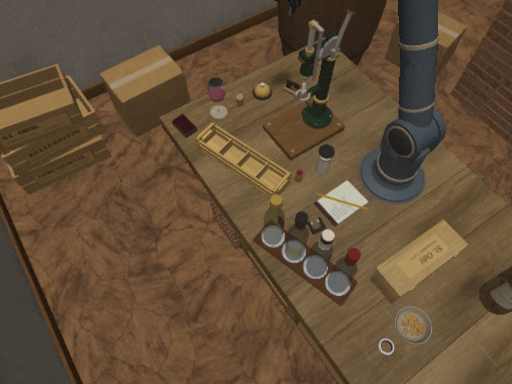

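View pics/top0.png

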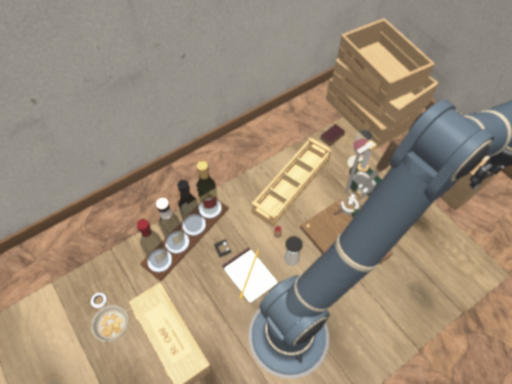

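The scene view shows the bottles on the dark board: gold (276,202), black (301,218), white (327,236), red (352,255). The carrier runs from (205,135) to (285,185) and the glass stands at (217,95). The top view agrees: gold (203,167), black (184,186), white (163,204), red (144,226), carrier corners (322,145) to (262,212). Left to right from the robot, that gives red, white, black, gold. Next I'll zoom in.

Run:
```python
import cv2,numpy as np
s=cv2.imread('pics/scene0.png');t=cv2.imread('pics/top0.png')
def crop(im,x,y,w,h,f,n): cv2.imwrite(n,cv2.resize(im[y:y+h,x:x+w],None,fx=f,fy=f,interpolation=cv2.INTER_CUBIC))
crop(s,190,115,180,190,3,'pics/sc.png')   # px = 190+u/3, 115+v/3... 
crop(t,130,130,210,150,3.8,'pics/tc.png')
```

```text
(no output)
```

View pics/sc.png

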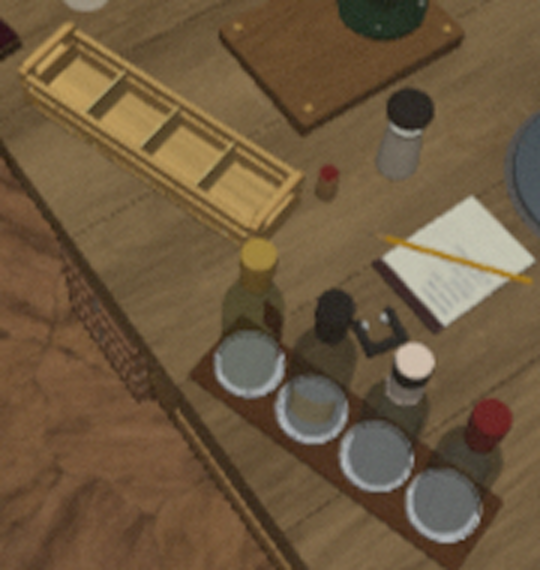

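View pics/tc.png

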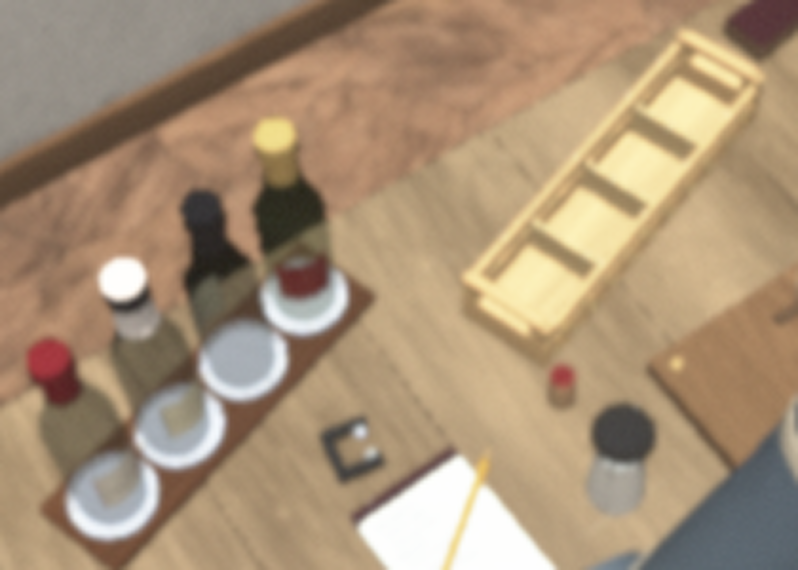

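```bash
cat > h.py <<'E'
import numpy as np, cv2
from workcell import viewer
def ray(c,px,k=None):
    k=k or viewer.calibration(c); M=k['mtx']
    d=np.array([(px[0]-M[0,2])/M[0,0],(px[1]-M[1,2])/M[1,1]]); u=d.copy()
    for _ in range(8): u=d/(1+k['k1']*(u@u))
    E=k['extrinsics']; v=E[:3,:3]@np.array([u[0],-u[1],-1]); return E[:3,3],v/np.linalg.norm(v)
def tri(rs):
    A=sum(np.eye(3)-np.outer(v,v) for o,v in rs); b=sum((np.eye(3)-np.outer(v,v))@o for o,v in rs)
    p=np.linalg.solve(A,b); return p,max(np.linalg.norm(np.cross(p-o,v)) for o,v in rs)
def atz(r,z): o,v=r; return o+v*(z-o[2])/v[2]
E
python3 - <<'E'
from h import *
np.set_printoptions(precision=4,suppress=True)
S=lambda p:ray('scene',(190+(p[0]+.5)/3-.5,115+(p[1]+.5)/3-.5)); T=lambda p:ray('top',(130+(p[0]+.5)/3.8-.5,130+(p[1]+.5)/3.8-.5))
P={'capgold':((259,252),(275,133),.27),'capblack':((336,305),(203,208),.27),'capwhite':((414,361),(122,279),.27),'capred':((492,416),(50,358),.27),
'co_g':((249,363),(305,298),.027),'co_b':((312,407),(244,359),.027),'co_w':((377,455),(180,425),.027),'co_r':((444,504),(112,494),.027),
'd1':((107,90),(665,132),.052),'d2':((163,131),(613,190),.052),'d3':((218,167),(555,247),.052),
'endA1':((70,25),(762,72),.07),'endA2':((22,70),(683,33),.07),'endB1':((300,180),(547,345),.07),'endB2':((250,230),(468,280),.07)}
for n,(a,b,z) in P.items():
    p,e=tri([S(a),T(b)]); print(n,p,round(e,4),'atz',atz(S(a),z)[:2],atz(T(b),z)[:2])
E
```

```text
capgold [0.4763 0.0906 0.2653] 0.0001 atz [0.4774 0.0928] [0.4728 0.0911]
capblack [0.4312 0.1593 0.2624] 0.0003 atz [0.4334 0.1622] [0.4258 0.1598]
capwhite [0.39   0.23   0.2654] 0.0003 atz [0.3916 0.2313] [0.3869 0.2301]
capred [0.3477 0.2934 0.2597] 0.0001 atz [0.3514 0.2963] [0.3415 0.2923]
co_g [0.4747 0.0908 0.0199] 0.0009 atz [0.4763 0.0927] [0.47   0.0922]
co_b [0.4316 0.1587 0.0242] 0.0003 atz [0.4323 0.1594] [0.4299 0.1591]
co_w [0.389  0.2271 0.0242] 0.0004 atz [0.3896 0.2282] [0.3877 0.2267]
co_r [0.3467 0.2954 0.0253] 0.0002 atz [0.3471 0.296 ] [0.346  0.2951]
d1 [ 0.516  -0.2715  0.0464] 0.0029 atz [ 0.5177 -0.2708] [ 0.5106 -0.2666]
d2 [ 0.4728 -0.2005  0.044 ] 0.0005 atz [ 0.4745 -0.1959] [ 0.4678 -0.1976]
d3 [ 0.4311 -0.1289  0.0511] 0.0018 atz [ 0.4317 -0.1303] [ 0.4295 -0.1269]
endA1 [ 0.5338 -0.3712  0.0627] 0.0031 atz [ 0.5341 -0.3615] [ 0.5311 -0.371 ]
endA2 [ 0.6038 -0.3236  0.0617] 0.0008 atz [ 0.6043 -0.3163] [ 0.5985 -0.321 ]
endB1 [ 0.3476 -0.0894  0.0402] 0.0018 atz [ 0.3569 -0.0749] [ 0.3318 -0.081 ]
endB2 [ 0.4254 -0.0444  0.0496] 0.0 atz [ 0.4302 -0.0339] [ 0.4139 -0.0404]
```

```bash
cat > mv.py <<'E'
import sys; from h import *
from workcell import readout
from scipy.spatial.transform import Rotation as R
def plan(x,y,z,yaw=None):
    s=readout.state(); r=R.from_quat(s['ee_rot']); p=np.array(s['tool_pos'])
    X=r.as_matrix()[:,0]; cy=np.arctan2(X[1],X[0]); d=r.inv().apply(np.array([x,y,z])-p)/0.2
    w=0 if yaw is None else -((yaw-cy+np.pi)%(2*np.pi)-np.pi)/1.5
    print('t',round(s['time'],2),'tcp',np.round(p,4),'yaw',round(cy,3),'w',round(s['gripper_width'],4),'F',np.round(s['force'],1))
    print('row',np.round(d,3),'turn',round(w,3),'rows>=',round(max(np.linalg.norm(d)*.2/.0625,abs(w)*1.5/.187),1))
if __name__=='__main__': plan(*map(float,sys.argv[1:]))
E
python3 - <<'E'
from h import *
np.set_printoptions(precision=3,suppress=True)
print('machine base',atz(ray('scene',(318,117)),.03),atz(ray('scene',(345,15)),.3),atz(ray('scene',(312,30)),.25))
print(tri([ray('scene',(318,108)),ray('top',(352,205))]), 'glass',tri([ray('scene',(217,95)),ray('top',(360,143))]))
print('shaker top',tri([ray('scene',(190+410/3,115+107/3)),ray('top',(130+623/3.8,130+433/3.8))]))
E
python3 mv.py .45 -.5 .45 1.2
```

```text
machine base [ 0.155 -0.296  0.03 ] [ 0.016 -0.479  0.3  ] [ 0.122 -0.5    0.25 ]
(array([ 0.219, -0.248,  0.2  ]), np.float64(0.03378178979952061)) glass (array([ 0.491, -0.456,  0.105]), np.float64(0.004675729626224616))
shaker top (array([ 0.219, -0.101,  0.106]), np.float64(0.00025526332497668417))
t 0.6 tcp [ 0.1656 -0.6544  0.2314] yaw 0.248 w 0.0852 F [ 1.1 -0.1  0.3]
row [ 1.568 -0.399 -1.093] turn -0.635 rows>= 6.2
```

>>> step_arm([
  [[0, 0, -0.5], 0],
  [[0.2, -0.1, -1], -0.1],
  [[0.5, -0.2, -1], -0.2],
  [[0.8, -0.3, -1], -0.4],
  [[1, -0.4, -1], -0.6],
  [[1, -0.4, -1], -0.7],
  [[1, -0.4, -1], -0.7],
], gripper=1)

```text
time: 1.48
tool_pos: [0.3434, -0.5251, 0.4324]
ee_rot: [0.793, 0.609, 0.001, 0.001]
force: [-1.0, -0.2, -0.4]
gripper_width: 0.0852
finger_force: 0.0
```

```bash
python3 mv.py .47 -.22 .47 2.12
```

```text
t 1.48 tcp [ 0.3434 -0.5251  0.4324] yaw 1.311 w 0.0852 F [-1.  -0.2 -0.4]
row [ 1.637  0.22  -0.187] turn -0.54 rows>= 5.3
```

>>> step_arm([
  [[0.3, 0.25, -0.2], -0.1],
  [[0.6, 0.4, -0.2], -0.2],
  [[0.9, 0.4, -0.2], -0.3],
  [[1, 0.3, -0.2], -0.4],
  [[1, 0.22, -0.2], -0.54],
  [[1, 0.22, -0.2], -0.54],
  [[1, 0.22, -0.2], -0.54],
])

```text
time: 2.35
tool_pos: [0.4361, -0.3479, 0.4712]
ee_rot: [0.496, 0.868, 0.0, 0.0]
force: [-1.2, 0.3, 1.2]
gripper_width: 0.0852
finger_force: 0.0
```

```bash
python3 - <<'E'
from h import *
print(viewer.calibration('wrist')); k=viewer.calibration('wrist'); import pickle; pickle.dump(k,open('w1.pkl','wb'))
im=viewer.grab_frame('wrist'); cv2.imwrite('pics/w1.png',im)
E
python3 mv.py .465 .07 .47 2.13
```

```text
{'mtx': array([[287.03112677,   0.        , 255.28057255],
       [  0.        , 287.03112677, 187.50805607],
       [  0.        ,   0.        ,   1.        ]]), 'k1': 0.006841267325366073, 'extrinsics': array([[ 8.61067146e-01, -4.82530492e-01, -1.60398551e-01,
         3.95529904e-01],
       [ 5.08490886e-01,  8.17492234e-01,  2.70450487e-01,
        -2.78672977e-01],
       [ 6.23963091e-04, -3.14437230e-01,  9.49278062e-01,
         6.14180843e-01],
       [ 0.00000000e+00,  0.00000000e+00,  0.00000000e+00,
         1.00000000e+00]])}
t 2.4 tcp [ 0.4362 -0.348   0.471 ] yaw 2.104 w 0.0854 F [-0.1  0.2 -0. ]
row [1.726 1.187 0.006] turn -0.017 rows>= 6.7
```

View pics/w1.png

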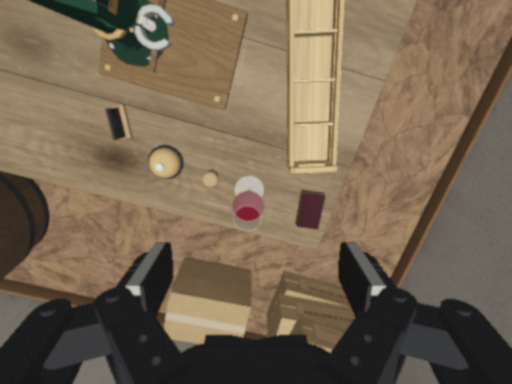

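The wrist view shows the carrier's right end at (290–337,171), dividers at rows 123, 80 and 32, and the glass base at (248,190). I'll move on toward the gold bottle and look from there.

>>> step_arm([
  [[0.3, 0.2, 0], 0],
  [[0.6, 0.4, 0], 0],
  [[0.8, 0.6, 0], 0],
  [[1, 0.8, 0], 0],
  [[1, 0.8, 0], 0],
  [[1, 0.8, 0], 0],
])

```text
time: 3.15
tool_pos: [0.4717, -0.0938, 0.4711]
ee_rot: [0.494, 0.869, -0.0, -0.0]
force: [0.0, -0.3, -0.0]
gripper_width: 0.0853
finger_force: 0.0
```

```bash
python3 - <<'E'
from h import *
k=viewer.calibration('wrist'); import pickle; pickle.dump(k,open('w2.pkl','wb'))
im=viewer.grab_frame('wrist'); cv2.imwrite('pics/w2.png',im)
for t in ['bottle_1','coaster_1','carrier']:
        print(t,[(np.round(d['centre']),round(d['conf'],2)) for d in viewer.boxes_of(t,'wrist')])
E
python3 mv.py .465 .07 .47 2.13
```

```text
bottle_1 [(array([  6., 311.]), 0.93), (array([ 33., 326.]), 0.92)]
coaster_1 [(array([ 50., 294.]), 0.76), (array([ 15., 296.]), 0.76)]
carrier [(array([174., 229.]), 0.57)]
t 3.35 tcp [ 0.4712 -0.0954  0.471 ] yaw 2.104 w 0.0852 F [-0.   0.7 -0.7]
row [0.728 0.393 0.005] turn -0.017 rows>= 2.6
```

View pics/w2.png

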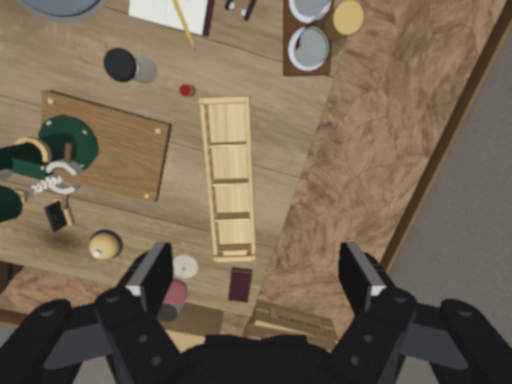

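The second wrist view shows the whole carrier: left end at (200–249,98), dividers at rows 145, 181 and 215, right end at row 258. The gold cap is at (348,16) above its coaster at (309,48).

Run:
```python
from h import *; import pickle
np.set_printoptions(precision=4,suppress=True)
k1=pickle.load(open('w1.pkl','rb'));k2=pickle.load(open('w2.pkl','rb'))
W1=lambda p:ray('',p,k1); W2=lambda p:ray('',p,k2)
for n,a,b,z in [('d1',(314,123),(233,214),.052),('d2',(315,80),(231,180),.052),('d3',(316,32),(229,144),.052),('e1',(290,170),(213,259),.07),('e2',(337,170),(254,256),.07)]:
    print(n,tri([W1(a),W2(b)]),atz(W1(a),z),atz(W2(b),z))
for p in [(200,98),(249,97)]: print('B',atz(W2(p),.07))
print('gold',atz(W2((348,16)),.266),'co',atz(W2((309,48)),.027))
```

```text
d1 (array([ 0.5221, -0.2684,  0.0332]), np.float64(0.0033706496146859075)) [ 0.5213 -0.2692  0.052 ] [ 0.5159 -0.2597  0.052 ]
d2 (array([ 0.4792, -0.2017,  0.0346]), np.float64(0.0025891553776679205)) [ 0.4792 -0.2044  0.052 ] [ 0.4753 -0.1959  0.052 ]
d3 (array([ 0.4366, -0.1357,  0.0407]), np.float64(0.0006249158853983234)) [ 0.4364 -0.1386  0.052 ] [ 0.4359 -0.1334  0.052 ]
e1 (array([ 0.5283, -0.3685,  0.0677]), np.float64(5.443364988485105e-05)) [ 0.5277 -0.3681  0.07  ] [ 0.5279 -0.367   0.07  ]
e2 (array([ 0.6072, -0.3215,  0.0601]), np.float64(0.0032726007703876153)) [ 0.6068 -0.3213  0.07  ] [ 0.6008 -0.3151  0.07  ]
B [ 0.3501 -0.0839  0.07  ]
B [ 0.4253 -0.037   0.07  ]
gold [0.4765 0.092  0.266 ] co [0.4768 0.0934 0.027 ]
```

```bash
python3 mv.py .4764 .091 .205 2.13
```

```text
t 3.35 tcp [ 0.4712 -0.0954  0.471 ] yaw 2.104 w 0.0852 F [-0.   0.7 -0.7]
row [0.789 0.496 1.33 ] turn -0.017 rows>= 5.2
```

>>> step_arm([
  [[0.25, 0.15, 0.2], 0],
  [[0.5, 0.3, 0.4], 0],
  [[0.7, 0.45, 0.6], -0.017],
  [[0.789, 0.496, 0.75], -0.017],
  [[0.789, 0.496, 0.8], -0.017],
  [[0.789, 0.496, 0.8], -0.017],
  [[0.789, 0.496, 0.8], -0.017],
  [[0.789, 0.496, 0.8], -0.017],
])

```text
time: 4.35
tool_pos: [0.4767, 0.092, 0.3124]
ee_rot: [0.484, 0.875, 0.0, 0.001]
force: [0.7, -0.4, 0.4]
gripper_width: 0.0852
finger_force: 0.0
```

```bash
python3 mv.py .4764 .091 .205 2.13; python3 -c "
from h import *
k=viewer.calibration('wrist');cv2.imwrite('pics/w3.png',viewer.grab_frame('wrist'));print(k)"
```

```text
t 4.35 tcp [0.4767 0.092  0.3124] yaw 2.131 w 0.0852 F [ 0.7 -0.4  0.4]
row [-0.003 -0.005  0.537] turn 0.001 rows>= 1.7
{'mtx': array([[287.03112677,   0.        , 255.28057255],
       [  0.        , 287.03112677, 187.50805607],
       [  0.        ,   0.        ,   1.        ]]), 'k1': 0.006841267325366073, 'extrinsics': array([[ 0.8471071 , -0.50368645, -0.16943883,  0.43400654],
       [ 0.5314177 ,  0.80420159,  0.26618608,  0.16018223],
       [ 0.00218865, -0.31553091,  0.94891277,  0.45527086],
       [ 0.        ,  0.        ,  0.        ,  1.        ]])}
```

View pics/w3.png

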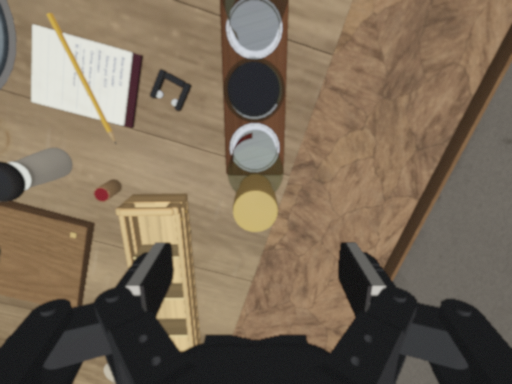

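The gold cap is at (256,211), well centred between the fingers, and the black cap is at (254,88).

```bash
python3 -c "
from h import *
for p in [(255.5,210),(254,88),(255,25)]: print(atz(ray('wrist',p),.266 if p[1]>50 else .027))"; python3 mv.py .4764 .091 .205 2.13
```

```text
[0.47667667 0.09311872 0.266     ]
[0.4321869  0.16216403 0.266     ]
[0.38961568 0.23160824 0.027     ]
t 4.4 tcp [0.4765 0.0922 0.3122] yaw 2.131 w 0.0849 F [ 0.5  1.2 -0.1]
row [-0.004 -0.004  0.536] turn 0.001 rows>= 1.7
```

>>> step_arm([
  [[0, 0, 0.15], 0],
  [[0, 0, 0.3], 0],
  [[0, 0, 0.45], 0],
  [[0, 0, 0.535], 0],
  [[0, 0, 0.535], 0],
  [[0, 0, 0.535], 0],
])

```text
time: 5.15
tool_pos: [0.4767, 0.0933, 0.2054]
ee_rot: [0.483, 0.876, 0.001, 0.001]
force: [-0.7, -0.2, -0.1]
gripper_width: 0.0853
finger_force: 0.0
```

>>> step_arm([
  [[0, 0, 0], 0],
  [[0, 0, 0], 0],
  [[0, 0, 0], 0],
  [[0, 0, 0], 0],
  [[0, 0, 0], 0],
  [[0, 0, 0], 0],
  [[0, 0, 0], 0],
  [[0, 0, 0], 0],
], gripper=-1)

```text
time: 6.15
tool_pos: [0.4762, 0.093, 0.2048]
ee_rot: [0.483, 0.876, 0.0, 0.0]
force: [-0.6, -1.4, 5.4]
gripper_width: 0.0299
finger_force: 59.7
```

>>> step_arm([
  [[0, 0, -0.05], 0],
  [[0, 0, -0.15], 0],
  [[0, 0, -0.3], 0],
  [[0, 0, -0.45], 0],
  [[0, 0, -0.5], 0],
  [[0, 0, -0.5], 0],
  [[0, 0, -0.5], 0],
])

```text
time: 7.02
tool_pos: [0.4748, 0.0925, 0.3027]
ee_rot: [0.483, 0.876, -0.001, -0.001]
force: [0.9, 0.9, -5.8]
gripper_width: 0.0298
finger_force: 60.2
```

```bash
python3 mv.py .5396 -.3028 .305 2.13
```

```text
t 7.03 tcp [0.4748 0.0925 0.3027] yaw 2.133 w 0.0298 F [ 0.9  0.9 -5.8]
row [-1.845 -0.78  -0.011] turn 0.002 rows>= 6.4
```

>>> step_arm([
  [[-0.08, -0.03, 0], 0],
  [[-0.22, -0.09, 0], 0],
  [[-0.4, -0.17, 0], 0],
  [[-0.6, -0.25, 0], 0],
  [[-0.8, -0.34, 0], 0],
  [[-1, -0.42, 0], 0],
])

```text
time: 7.78
tool_pos: [0.5109, -0.1242, 0.3035]
ee_rot: [0.484, 0.875, -0.001, -0.001]
force: [1.3, -0.1, -5.5]
gripper_width: 0.0297
finger_force: 60.1
```

```bash
python3 mv.py .5396 -.3028 .305 2.13
```

```text
t 7.78 tcp [ 0.5109 -0.1242  0.3035] yaw 2.132 w 0.0297 F [ 1.3 -0.1 -5.5]
row [-0.833 -0.354 -0.007] turn 0.001 rows>= 2.9
```

>>> step_arm([
  [[-0.2, -0.085, 0], 0],
  [[-0.4, -0.17, 0], 0],
  [[-0.6, -0.256, 0], 0],
  [[-0.75, -0.32, 0], 0],
  [[-0.82, -0.35, 0], 0],
  [[-0.845, -0.36, 0], 0],
  [[-0.845, -0.36, 0], 0],
  [[-0.845, -0.36, 0], 0],
  [[-0.845, -0.36, 0], 0],
  [[-0.845, -0.36, 0], 0],
])

```text
time: 9.02
tool_pos: [0.5407, -0.3018, 0.3046]
ee_rot: [0.483, 0.876, -0.0, 0.0]
force: [0.0, 0.1, -5.4]
gripper_width: 0.03
finger_force: 60.1
```

```bash
python3 mv.py .5396 -.3028 .195 2.13; python3 -c "
from h import *
cv2.imwrite('pics/s4.png',cv2.resize(viewer.grab_frame('scene')[80:200,170:320],None,fx=4,fy=4,interpolation=cv2.INTER_CUBIC))"
```

```text
t 9.03 tcp [ 0.5407 -0.3018  0.3046] yaw 2.134 w 0.03 F [ 0.   0.1 -5.4]
row [-0.001 -0.007  0.548] turn 0.003 rows>= 1.8
```

View pics/s4.png

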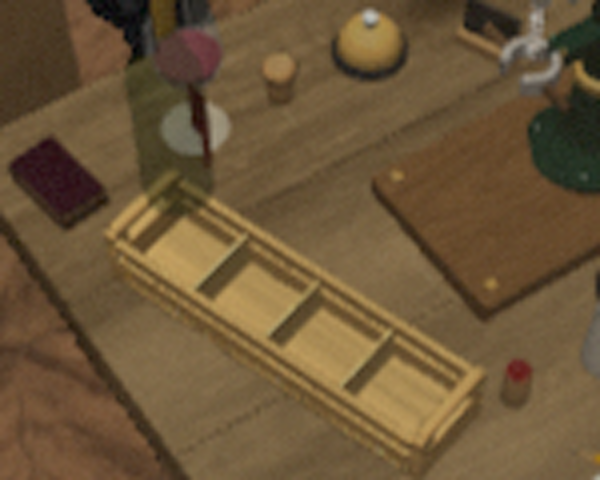

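The bottle hangs over cell 4, with its base at crop (175,190). I'll lower it now.

>>> step_arm([
  [[0, -0.005, 0.08], 0],
  [[0, -0.005, 0.18], 0],
  [[0, -0.005, 0.28], 0],
  [[0, -0.005, 0.38], 0],
  [[0, -0.005, 0.46], 0],
  [[0, -0.005, 0.5], 0],
  [[0, -0.005, 0.52], 0],
  [[0, -0.005, 0.53], 0],
  [[0, -0.005, 0.535], 0],
  [[0, -0.005, 0.535], 0],
])

```text
time: 10.32
tool_pos: [0.54, -0.3029, 0.1977]
ee_rot: [0.483, 0.876, -0.0, 0.0]
force: [-0.1, -1.3, -6.3]
gripper_width: 0.0296
finger_force: 60.0
```

>>> step_arm([
  [[0, 0, 0.004], 0],
  [[0, 0, 0.008], 0],
  [[0, 0, 0.012], 0],
  [[0, 0, 0.016], 0],
  [[0, 0, 0.016], 0],
  [[0, 0, 0.016], 0],
])

```text
time: 11.08
tool_pos: [0.5398, -0.3029, 0.1941]
ee_rot: [0.483, 0.876, -0.0, 0.0]
force: [-0.4, -0.3, -5.5]
gripper_width: 0.0299
finger_force: 60.0
```

>>> step_arm([
  [[0, 0, 0.005], 0],
  [[0, 0, 0.01], 0],
  [[0, 0, 0.01], 0],
  [[0, 0, 0.01], 0],
])

```text
time: 11.58
tool_pos: [0.5403, -0.3032, 0.1939]
ee_rot: [0.483, 0.876, -0.0, 0.001]
force: [-2.6, 0.8, 5.6]
gripper_width: 0.0295
finger_force: 61.2
```

>>> step_arm([
  [[0, 0, 0], 0],
  [[0, 0, 0], 0],
  [[0, 0, 0], 0],
  [[0, 0, 0], 0],
  [[0, 0, 0], 0],
  [[0, 0, 0], 0],
], gripper=1)

```text
time: 12.32
tool_pos: [0.5398, -0.3029, 0.1921]
ee_rot: [0.483, 0.876, 0.0, 0.0]
force: [-0.6, 0.1, -0.2]
gripper_width: 0.0854
finger_force: 0.0
```

>>> step_arm([
  [[0, 0, -0.2], 0],
  [[0, 0, -0.4], 0],
  [[0, 0, -0.6], 0],
  [[0, 0, -0.7], 0],
  [[0, 0, -0.7], 0],
])

```text
time: 12.95
tool_pos: [0.5406, -0.3029, 0.3339]
ee_rot: [0.483, 0.876, -0.0, 0.002]
force: [0.4, -0.2, -0.2]
gripper_width: 0.0851
finger_force: 0.0
```

```bash
python3 mv.py .4325 .1605 .33 2.13; python3 -c "
from h import *
cv2.imwrite('pics/w5.png',viewer.grab_frame('wrist'))"
```

```text
t 12.95 tcp [ 0.5406 -0.3029  0.3339] yaw 2.133 w 0.0851 F [ 0.4 -0.2 -0.2]
row [2.248 0.778 0.013] turn 0.002 rows>= 7.6
```

View pics/w5.png

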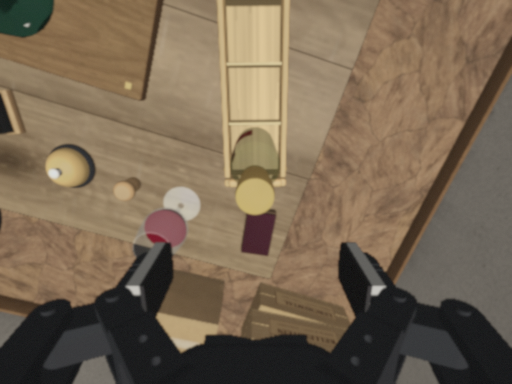

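Gold stands upright in cell 4, cap at (255,196). Next is black.

>>> step_arm([
  [[0.25, 0.09, 0], 0],
  [[0.5, 0.17, 0], 0],
  [[0.75, 0.26, 0], 0],
  [[1, 0.35, 0], 0],
])

```text
time: 13.5
tool_pos: [0.491, -0.0948, 0.3304]
ee_rot: [0.483, 0.876, -0.0, -0.001]
force: [0.4, 0.4, 0.2]
gripper_width: 0.0854
finger_force: 0.0
```

>>> step_arm([
  [[0.25, 0.09, 0], 0],
  [[0.5, 0.17, 0], 0],
  [[0.75, 0.26, 0], 0],
  [[0.95, 0.33, 0], 0],
  [[1, 0.35, 0], 0],
  [[1, 0.35, 0], 0],
])

```text
time: 14.25
tool_pos: [0.4445, 0.1098, 0.3312]
ee_rot: [0.483, 0.876, -0.001, -0.001]
force: [0.6, 0.2, 0.1]
gripper_width: 0.0855
finger_force: 0.0
```

```bash
python3 mv.py .4325 .1605 .33 2.13
```

```text
t 14.25 tcp [0.4445 0.1098 0.3312] yaw 2.134 w 0.0855 F [0.6 0.2 0.1]
row [0.247 0.085 0.006] turn 0.003 rows>= 0.8
```

>>> step_arm([
  [[0.15, 0.05, 0], 0],
  [[0.24, 0.085, 0], 0],
  [[0.245, 0.085, 0.1], 0],
  [[0.245, 0.085, 0.25], 0],
  [[0.245, 0.085, 0.4], 0],
  [[0.245, 0.085, 0.55], 0],
  [[0.245, 0.085, 0.63], 0],
  [[0.245, 0.085, 0.63], 0],
  [[0.245, 0.085, 0.63], 0],
])

```text
time: 15.38
tool_pos: [0.434, 0.1607, 0.207]
ee_rot: [0.483, 0.875, 0.001, 0.001]
force: [-0.2, -0.2, 1.3]
gripper_width: 0.0853
finger_force: 0.0
```

>>> step_arm([
  [[0, 0, 0], 0],
  [[0, 0, 0], 0],
  [[0, 0, 0], 0],
  [[0, 0, 0], 0],
  [[0, 0, 0], 0],
  [[0, 0, 0], 0],
  [[0, 0, 0], 0],
  [[0, 0, 0], 0],
], gripper=-1)

```text
time: 16.38
tool_pos: [0.4332, 0.1607, 0.2066]
ee_rot: [0.483, 0.876, -0.0, 0.0]
force: [-1.9, -0.8, 6.7]
gripper_width: 0.03
finger_force: 59.1
```

>>> step_arm([
  [[0, 0, -0.05], 0],
  [[0, 0, -0.15], 0],
  [[0, 0, -0.3], 0],
  [[0, 0, -0.45], 0],
  [[0, 0, -0.5], 0],
  [[0, 0, -0.5], 0],
  [[0, 0, -0.5], 0],
])

```text
time: 17.25
tool_pos: [0.4323, 0.1601, 0.3046]
ee_rot: [0.483, 0.876, -0.001, -0.001]
force: [0.3, -0.0, -5.2]
gripper_width: 0.0298
finger_force: 60.2
```

```bash
python3 mv.py .4972 -.2349 .306 2.13
```

```text
t 17.25 tcp [0.4323 0.1601 0.3046] yaw 2.133 w 0.0298 F [ 0.3 -0.  -5.2]
row [-1.844 -0.779 -0.006] turn 0.002 rows>= 6.4
```

>>> step_arm([
  [[-0.08, -0.03, 0], 0],
  [[-0.22, -0.09, 0], 0],
  [[-0.4, -0.17, 0], 0],
  [[-0.6, -0.25, 0], 0],
  [[-0.8, -0.34, 0], 0],
  [[-1, -0.42, 0], 0],
])

```text
time: 18.0
tool_pos: [0.4681, -0.0548, 0.3048]
ee_rot: [0.483, 0.876, -0.0, -0.001]
force: [1.1, 0.3, -5.3]
gripper_width: 0.0299
finger_force: 60.2
```

>>> step_arm([
  [[-0.2, -0.085, 0], 0],
  [[-0.4, -0.17, 0], 0],
  [[-0.6, -0.256, 0], 0],
  [[-0.75, -0.32, 0], 0],
  [[-0.82, -0.35, 0], 0],
  [[-0.845, -0.36, 0], 0],
  [[-0.845, -0.36, 0], 0],
  [[-0.845, -0.36, 0], 0],
  [[-0.845, -0.36, 0], 0],
  [[-0.845, -0.36, 0], 0],
])

```text
time: 19.25
tool_pos: [0.498, -0.2342, 0.3063]
ee_rot: [0.483, 0.876, -0.0, 0.0]
force: [-0.1, -0.7, -6.8]
gripper_width: 0.0299
finger_force: 60.1
```

```bash
python3 mv.py .4972 -.2349 .1955 2.13
```

```text
t 19.25 tcp [ 0.498  -0.2342  0.3063] yaw 2.134 w 0.0299 F [-0.1 -0.7 -6.8]
row [-0.001 -0.005  0.554] turn 0.003 rows>= 1.8
```

>>> step_arm([
  [[0, -0.005, 0.08], 0],
  [[0, -0.005, 0.18], 0],
  [[0, -0.005, 0.28], 0],
  [[0, -0.005, 0.38], 0],
  [[0, -0.005, 0.46], 0],
  [[0, -0.005, 0.5], 0],
  [[0, -0.005, 0.52], 0],
  [[0, -0.005, 0.535], 0],
  [[0, -0.005, 0.535], 0],
])

```text
time: 20.38
tool_pos: [0.4973, -0.2353, 0.1994]
ee_rot: [0.483, 0.876, -0.0, 0.0]
force: [0.2, -0.6, -6.3]
gripper_width: 0.0299
finger_force: 60.0
```

>>> step_arm([
  [[0, 0, 0.004], 0],
  [[0, 0, 0.008], 0],
  [[0, 0, 0.012], 0],
  [[0, 0, 0.016], 0],
  [[0, 0, 0.02], 0],
  [[0, 0, 0.02], 0],
])

```text
time: 21.12
tool_pos: [0.4973, -0.2354, 0.1957]
ee_rot: [0.483, 0.876, -0.0, 0.0]
force: [-1.5, -0.4, -0.1]
gripper_width: 0.0298
finger_force: 60.6
```

Contact: the weight is taken. A touch more, then release.

>>> step_arm([
  [[0, 0, 0.003], 0],
  [[0, 0, 0.005], 0],
  [[0, 0, 0.005], 0],
])

```text
time: 21.5
tool_pos: [0.4976, -0.2355, 0.1956]
ee_rot: [0.483, 0.876, -0.0, 0.001]
force: [-3.6, -0.0, 6.2]
gripper_width: 0.03
finger_force: 61.4
```

>>> step_arm([
  [[0, 0, 0], 0],
  [[0, 0, 0], 0],
  [[0, 0, 0], 0],
  [[0, 0, 0], 0],
  [[0, 0, 0], 0],
  [[0, 0, 0], 0],
], gripper=1)

```text
time: 22.25
tool_pos: [0.4972, -0.2352, 0.1941]
ee_rot: [0.483, 0.876, 0.0, 0.0]
force: [-1.2, 0.3, 0.2]
gripper_width: 0.0856
finger_force: 0.0
```

>>> step_arm([
  [[0, 0, -0.2], 0],
  [[0, 0, -0.4], 0],
  [[0, 0, -0.6], 0],
  [[0, 0, -0.7], 0],
  [[0, 0, -0.7], 0],
])

```text
time: 22.88
tool_pos: [0.498, -0.2353, 0.3356]
ee_rot: [0.483, 0.876, -0.0, 0.002]
force: [1.3, -0.3, 0.2]
gripper_width: 0.0853
finger_force: 0.0
```

```bash
python3 mv.py .3905 .229 .33 2.13; python3 -c "
from h import *
cv2.imwrite('pics/w6.png',viewer.grab_frame('wrist'))"
```

```text
t 22.88 tcp [ 0.498  -0.2353  0.3356] yaw 2.133 w 0.0853 F [ 1.3 -0.3  0.2]
row [2.25  0.783 0.022] turn 0.002 rows>= 7.6
```

View pics/w6.png

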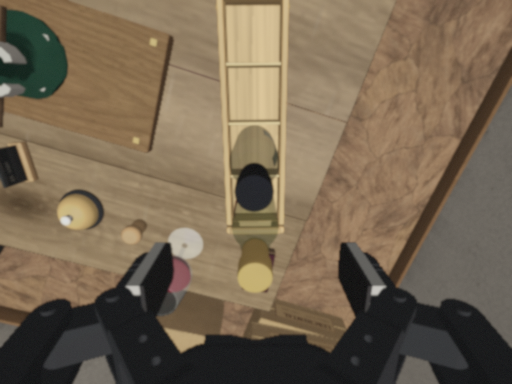

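Black is upright in cell 3 at (254,187) and gold in cell 4 at (254,270). Next is white.

>>> step_arm([
  [[0.25, 0.09, 0], 0],
  [[0.5, 0.17, 0], 0],
  [[0.75, 0.26, 0], 0],
  [[1, 0.35, 0], 0],
])

```text
time: 23.42
tool_pos: [0.4483, -0.0273, 0.3326]
ee_rot: [0.483, 0.876, -0.0, -0.001]
force: [0.5, -0.2, 0.1]
gripper_width: 0.0855
finger_force: 0.0
```

>>> step_arm([
  [[0.25, 0.09, 0], 0],
  [[0.5, 0.17, 0], 0],
  [[0.75, 0.26, 0], 0],
  [[0.95, 0.33, 0], 0],
  [[1, 0.35, 0], 0],
  [[1, 0.35, 0], 0],
  [[1, 0.35, 0], 0],
])

```text
time: 24.3
tool_pos: [0.4027, 0.1761, 0.3335]
ee_rot: [0.484, 0.875, -0.001, -0.0]
force: [-0.5, 0.2, 0.4]
gripper_width: 0.0855
finger_force: 0.0
```

```bash
python3 mv.py .3905 .229 .207 2.13; python3 -c "
from h import *
k=viewer.calibration('wrist');im=viewer.grab_frame('wrist');cv2.imwrite('pics/w7.png',im)
import pickle;pickle.dump(k,open('w7.pkl','wb'))"
```

```text
t 24.3 tcp [0.4027 0.1761 0.3335] yaw 2.131 w 0.0855 F [-0.5  0.2  0.4]
row [0.257 0.09  0.632] turn 0.0 rows>= 2.2
```

View pics/w7.png

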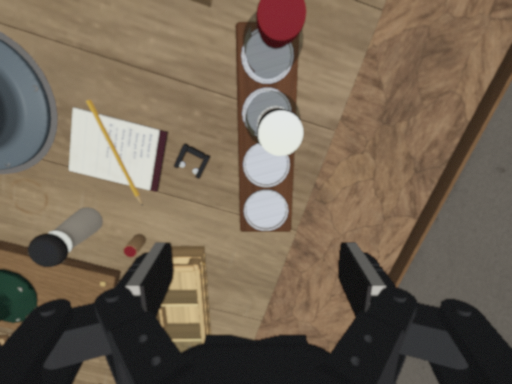

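The white cap is at (280,132) and the red cap at (281,17).

```bash
python3 -c "
from h import *
import pickle;k=pickle.load(open('w7.pkl','rb'))
for p,z in [((280,132),.266),((281,17),.266),((267,109),.027),((267,56),.027)]: print(p,atz(ray('',p,k),z))"
```

```text
(280, 132) [0.39000466 0.23064132 0.266     ]
(281, 17) [0.34993679 0.29197705 0.266     ]
(267, 109) [0.3877957 0.2333609 0.027    ]
(267, 56) [0.34814685 0.29481638 0.027     ]
```

>>> step_arm([
  [[0.15, 0.05, 0], 0],
  [[0.25, 0.09, 0], 0],
  [[0.262, 0.092, 0.1], 0],
  [[0.262, 0.092, 0.25], 0],
  [[0.262, 0.092, 0.4], 0],
  [[0.262, 0.092, 0.55], 0],
  [[0.262, 0.092, 0.64], 0],
  [[0.262, 0.092, 0.64], 0],
  [[0.262, 0.092, 0.64], 0],
])

```text
time: 25.48
tool_pos: [0.3906, 0.2323, 0.207]
ee_rot: [0.483, 0.875, 0.001, 0.001]
force: [0.6, 0.8, -0.1]
gripper_width: 0.0854
finger_force: 0.0
```

>>> step_arm([
  [[0, 0, 0], 0],
  [[0, 0, 0], 0],
  [[0, 0, 0], 0],
  [[0, 0, 0], 0],
  [[0, 0, 0], 0],
  [[0, 0, 0], 0],
  [[0, 0, 0], 0],
  [[0, 0, 0], 0],
], gripper=-1)

```text
time: 26.48
tool_pos: [0.3898, 0.232, 0.2066]
ee_rot: [0.483, 0.876, -0.0, 0.0]
force: [-1.3, -1.4, 6.8]
gripper_width: 0.0296
finger_force: 59.0
```

>>> step_arm([
  [[0, 0, -0.05], 0],
  [[0, 0, -0.15], 0],
  [[0, 0, -0.3], 0],
  [[0, 0, -0.45], 0],
  [[0, 0, -0.5], 0],
  [[0, 0, -0.5], 0],
  [[0, 0, -0.5], 0],
])

```text
time: 27.35
tool_pos: [0.3891, 0.2312, 0.3046]
ee_rot: [0.483, 0.876, -0.001, -0.001]
force: [0.4, -0.6, -6.8]
gripper_width: 0.03
finger_force: 60.3
```

```bash
python3 mv.py .4548 -.1671 .306 2.13
```

```text
t 27.35 tcp [0.3891 0.2312 0.3046] yaw 2.133 w 0.03 F [ 0.4 -0.6 -6.8]
row [-1.86  -0.784 -0.005] turn 0.002 rows>= 6.5
```

>>> step_arm([
  [[-0.08, -0.05, 0], 0],
  [[-0.22, -0.13, 0], 0],
  [[-0.4, -0.23, 0], 0],
  [[-0.6, -0.33, 0], 0],
  [[-0.8, -0.42, 0], 0],
  [[-1, -0.5, 0], 0],
])

```text
time: 28.1
tool_pos: [0.4112, 0.008, 0.305]
ee_rot: [0.483, 0.876, -0.001, -0.001]
force: [1.1, 0.0, -6.8]
gripper_width: 0.0297
finger_force: 60.4
```

>>> step_arm([
  [[-0.2, -0.07, 0], 0],
  [[-0.4, -0.14, 0], 0],
  [[-0.6, -0.2, 0], 0],
  [[-0.75, -0.25, 0], 0],
  [[-0.83, -0.275, 0], 0],
  [[-0.86, -0.284, 0], 0],
  [[-0.86, -0.284, 0], 0],
  [[-0.86, -0.284, 0], 0],
  [[-0.86, -0.284, 0], 0],
  [[-0.86, -0.284, 0], 0],
])

```text
time: 29.35
tool_pos: [0.4556, -0.1659, 0.3063]
ee_rot: [0.483, 0.876, -0.0, 0.0]
force: [1.1, -0.3, -6.7]
gripper_width: 0.0298
finger_force: 60.4
```

```bash
python3 mv.py .4548 -.1671 .1955 2.13
```

```text
t 29.35 tcp [ 0.4556 -0.1659  0.3063] yaw 2.134 w 0.0298 F [ 1.1 -0.3 -6.7]
row [-0.003 -0.006  0.554] turn 0.003 rows>= 1.8
```

>>> step_arm([
  [[-0.003, -0.006, 0.08], 0],
  [[-0.003, -0.006, 0.18], 0],
  [[-0.003, -0.006, 0.28], 0],
  [[-0.003, -0.006, 0.38], 0],
  [[-0.003, -0.006, 0.46], 0],
  [[-0.003, -0.006, 0.5], 0],
  [[-0.003, -0.006, 0.52], 0],
  [[-0.003, -0.006, 0.535], 0],
  [[-0.003, -0.006, 0.535], 0],
])

```text
time: 30.48
tool_pos: [0.4551, -0.1675, 0.1994]
ee_rot: [0.483, 0.876, -0.0, 0.0]
force: [-0.1, -0.3, -5.9]
gripper_width: 0.0298
finger_force: 60.1
```

>>> step_arm([
  [[0, 0, 0.004], 0],
  [[0, 0, 0.008], 0],
  [[0, 0, 0.012], 0],
  [[0, 0, 0.016], 0],
  [[0, 0, 0.02], 0],
  [[0, 0, 0.02], 0],
])

```text
time: 31.22
tool_pos: [0.4551, -0.1676, 0.1956]
ee_rot: [0.483, 0.876, -0.0, 0.0]
force: [-1.3, 0.8, -2.1]
gripper_width: 0.0299
finger_force: 60.8
```

>>> step_arm([
  [[0, 0, 0.003], 0],
  [[0, 0, 0.005], 0],
  [[0, 0, 0.005], 0],
])

```text
time: 31.6
tool_pos: [0.4555, -0.1678, 0.1956]
ee_rot: [0.483, 0.876, -0.0, 0.001]
force: [-3.3, -0.3, 8.0]
gripper_width: 0.0301
finger_force: 61.8
```

>>> step_arm([
  [[0, 0, 0], 0],
  [[0, 0, 0], 0],
  [[0, 0, 0], 0],
  [[0, 0, 0], 0],
  [[0, 0, 0], 0],
  [[0, 0, 0], 0],
], gripper=1)

```text
time: 32.35
tool_pos: [0.4549, -0.1675, 0.1941]
ee_rot: [0.483, 0.876, 0.0, 0.0]
force: [0.0, -0.1, 0.7]
gripper_width: 0.0854
finger_force: 0.0
```

>>> step_arm([
  [[0, 0, -0.2], 0],
  [[0, 0, -0.4], 0],
  [[0, 0, -0.6], 0],
  [[0, 0, -0.7], 0],
  [[0, 0, -0.7], 0],
])

```text
time: 32.98
tool_pos: [0.4557, -0.1676, 0.3354]
ee_rot: [0.483, 0.876, -0.0, 0.002]
force: [-0.5, 0.2, -0.3]
gripper_width: 0.0853
finger_force: 0.0
```

>>> step_arm([
  [[0.25, 0.1, 0], 0],
  [[0.5, 0.2, 0], 0],
  [[0.75, 0.3, 0], 0],
  [[1, 0.4, 0], 0],
  [[1, 0.4, 0], 0],
])

```text
time: 33.6
tool_pos: [0.4143, 0.0484, 0.3332]
ee_rot: [0.479, 0.878, -0.0, -0.0]
force: [0.8, -0.8, 0.1]
gripper_width: 0.0851
finger_force: 0.0
```

```bash
python3 mv.py .3478 .296 .33 2.13
```

```text
t 33.6 tcp [0.4143 0.0484 0.3332] yaw 2.142 w 0.0851 F [ 0.8 -0.8  0.1]
row [1.221 0.389 0.016] turn 0.008 rows>= 4.1
```

>>> step_arm([
  [[0.25, 0.09, 0], 0],
  [[0.5, 0.17, 0], 0],
  [[0.75, 0.25, 0], 0],
  [[0.95, 0.31, 0], 0],
  [[1, 0.32, 0], 0.008],
  [[1, 0.32, 0], 0.008],
])

```text
time: 34.35
tool_pos: [0.3632, 0.2473, 0.3331]
ee_rot: [0.488, 0.873, -0.001, -0.001]
force: [-0.1, -1.2, -0.3]
gripper_width: 0.0852
finger_force: 0.0
```

```bash
python3 mv.py .348 .2955 .207 2.13
```

```text
t 34.35 tcp [0.3632 0.2473 0.3331] yaw 2.123 w 0.0852 F [-0.1 -1.2 -0.3]
row [0.245 0.063 0.63 ] turn -0.005 rows>= 2.2
```

>>> step_arm([
  [[0.12, 0.03, 0], 0],
  [[0.235, 0.06, 0], 0],
  [[0.235, 0.06, 0], 0],
  [[0.235, 0.06, 0], 0],
  [[0.235, 0.06, 0], 0],
])

```text
time: 34.98
tool_pos: [0.3498, 0.2926, 0.3338]
ee_rot: [0.489, 0.872, -0.0, 0.0]
force: [0.1, -0.3, 0.2]
gripper_width: 0.0856
finger_force: 0.0
```

```bash
python3 mv.py .348 .2955 .207 2.13; python3 -c "
from h import *
k=viewer.calibration('wrist');im=viewer.grab_frame('wrist');cv2.imwrite('pics/w8.png',im)
m=cv2.inRange(cv2.cvtColor(im,cv2.COLOR_BGR2HSV),(172,120,60),(180,255,255))|cv2.inRange(cv2.cvtColor(im,cv2.COLOR_BGR2HSV),(0,150,60),(6,255,255))
n,l,s,c=cv2.connectedComponentsWithStats(m)
for i in np.argsort(-s[1:,4])[:3]+1: print(s[i],c[i],atz(ray('',c[i],k),.266))"
```

```text
t 34.98 tcp [0.3498 0.2926 0.3338] yaw 2.119 w 0.0856 F [ 0.1 -0.3  0.2]
row [0.018 0.    0.634] turn -0.008 rows>= 2.0
[ 235  166   40   49 1516] [254.79683377 190.85817942] [0.34586117 0.29913912 0.266     ]
[159 213   3   4   5] [159.8 214.4] [0.2915198 0.2426843 0.266    ]
[158 227   1   2   2] [158.  227.5] [0.29526467 0.23144677 0.266     ]
```

View pics/w8.png

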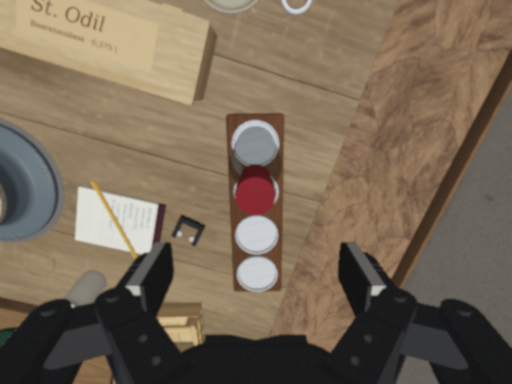

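The red cap's top disc is at about (256,196), centred. I'll descend.

>>> step_arm([
  [[0.02, 0, 0.1], 0],
  [[0.02, 0, 0.25], 0],
  [[0.02, 0, 0.4], 0],
  [[0.02, 0, 0.55], 0],
  [[0.02, 0, 0.634], 0],
  [[0.02, 0, 0.634], 0],
  [[0.02, 0, 0.634], 0],
])

```text
time: 35.9
tool_pos: [0.3475, 0.298, 0.2083]
ee_rot: [0.488, 0.873, 0.001, 0.0]
force: [0.4, 0.4, 0.6]
gripper_width: 0.0856
finger_force: 0.0
```

>>> step_arm([
  [[0, 0, 0], 0],
  [[0, 0, 0], 0],
  [[0, 0, 0], 0],
  [[0, 0, 0], 0],
  [[0, 0, 0], 0],
  [[0, 0, 0], 0],
  [[0, 0, 0], 0],
  [[0, 0, 0], 0],
], gripper=-1)

```text
time: 36.9
tool_pos: [0.347, 0.2976, 0.2077]
ee_rot: [0.488, 0.873, -0.0, 0.0]
force: [-0.8, -1.2, 4.6]
gripper_width: 0.0296
finger_force: 59.2
```

>>> step_arm([
  [[0, 0, -0.05], 0],
  [[0, 0, -0.15], 0],
  [[0, 0, -0.3], 0],
  [[0, 0, -0.45], 0],
  [[0, 0, -0.5], 0],
  [[0, 0, -0.5], 0],
  [[0, 0, -0.5], 0],
])

```text
time: 37.78
tool_pos: [0.3464, 0.2965, 0.3059]
ee_rot: [0.488, 0.873, -0.001, -0.0]
force: [-0.4, 0.1, -5.9]
gripper_width: 0.03
finger_force: 60.4
```

```bash
python3 mv.py .43 .1 .306 2.13;python3 mv.py .413 -.0992 .306 2.13
```

```text
t 37.77 tcp [0.3464 0.2965 0.3059] yaw 2.121 w 0.03 F [-0.4  0.1 -5.9]
row [-1.056 -0.158  0.   ] turn -0.006 rows>= 3.4
t 37.77 tcp [0.3464 0.2965 0.3059] yaw 2.121 w 0.03 F [-0.4  0.1 -5.9]
row [-1.86  -0.751  0.002] turn -0.006 rows>= 6.4
```

>>> step_arm([
  [[-0.08, -0.01, 0], 0],
  [[-0.22, -0.03, 0], 0],
  [[-0.4, -0.06, 0], 0],
  [[-0.6, -0.1, 0], 0],
  [[-0.8, -0.15, 0], 0],
  [[-1, -0.22, 0], 0],
])

```text
time: 38.52
tool_pos: [0.4138, 0.1025, 0.3063]
ee_rot: [0.488, 0.873, -0.0, -0.001]
force: [1.2, 0.7, -6.6]
gripper_width: 0.0303
finger_force: 60.3
```

>>> step_arm([
  [[-0.2, -0.1, 0], 0],
  [[-0.4, -0.2, 0], 0],
  [[-0.57, -0.31, 0], 0],
  [[-0.7, -0.42, 0], 0],
  [[-0.8, -0.49, 0], 0],
  [[-0.86, -0.53, 0], 0],
  [[-0.86, -0.53, 0], 0],
  [[-0.86, -0.53, 0], 0],
  [[-0.86, -0.53, 0], 0],
])

```text
time: 39.65
tool_pos: [0.4139, -0.0969, 0.3073]
ee_rot: [0.487, 0.873, 0.0, 0.0]
force: [-0.2, 0.1, -6.8]
gripper_width: 0.0298
finger_force: 60.4
```

```bash
python3 mv.py .413 -.0992 .1965 2.13
```

```text
t 39.65 tcp [ 0.4139 -0.0969  0.3073] yaw 2.124 w 0.0298 F [-0.2  0.1 -6.8]
row [-0.008 -0.01   0.554] turn -0.004 rows>= 1.8
```

>>> step_arm([
  [[-0.008, -0.009, 0.08], 0],
  [[-0.008, -0.009, 0.18], 0],
  [[-0.008, -0.009, 0.28], 0],
  [[-0.008, -0.009, 0.38], 0],
  [[-0.008, -0.009, 0.46], 0],
  [[-0.008, -0.009, 0.5], 0],
  [[-0.008, -0.009, 0.52], 0],
  [[-0.008, -0.009, 0.535], 0],
  [[-0.008, -0.009, 0.535], 0],
])

```text
time: 40.78
tool_pos: [0.4132, -0.1004, 0.2005]
ee_rot: [0.488, 0.873, -0.0, 0.0]
force: [1.1, -0.7, -5.9]
gripper_width: 0.0298
finger_force: 60.3
```

>>> step_arm([
  [[0, 0, 0.004], 0],
  [[0, 0, 0.008], 0],
  [[0, 0, 0.012], 0],
  [[0, 0, 0.016], 0],
  [[0, 0, 0.02], 0],
  [[0, 0, 0.02], 0],
])

```text
time: 41.52
tool_pos: [0.4133, -0.1005, 0.1968]
ee_rot: [0.488, 0.873, -0.0, 0.0]
force: [-1.4, -0.2, -0.6]
gripper_width: 0.0298
finger_force: 60.9
```

>>> step_arm([
  [[0, 0, 0.003], 0],
  [[0, 0, 0.005], 0],
  [[0, 0, 0.005], 0],
])

```text
time: 41.9
tool_pos: [0.4138, -0.1006, 0.1968]
ee_rot: [0.488, 0.873, -0.0, 0.001]
force: [-4.3, 0.3, 9.7]
gripper_width: 0.03
finger_force: 62.0
```

>>> step_arm([
  [[0, 0, 0], 0],
  [[0, 0, 0], 0],
  [[0, 0, 0], 0],
  [[0, 0, 0], 0],
  [[0, 0, 0], 0],
  [[0, 0, 0], 0],
], gripper=1)

```text
time: 42.65
tool_pos: [0.413, -0.1004, 0.1953]
ee_rot: [0.488, 0.873, -0.0, 0.0]
force: [0.0, 0.2, -1.2]
gripper_width: 0.0857
finger_force: 0.0
```

>>> step_arm([
  [[0, 0, -0.2], 0],
  [[0, 0, -0.4], 0],
  [[0, 0, -0.6], 0],
  [[0, 0, -0.8], 0],
  [[0.2, 0, -0.8], 0],
  [[0.5, 0.1, -0.8], 0],
  [[0.8, 0.2, -0.8], 0],
  [[1, 0.2, -0.8], 0],
  [[1, 0.2, -0.8], 0],
  [[1, 0.2, -0.8], 0],
])

```text
time: 43.9
tool_pos: [0.3426, 0.0904, 0.3553]
ee_rot: [0.489, 0.873, -0.0, 0.0]
force: [-0.7, -0.2, -0.4]
gripper_width: 0.0852
finger_force: 0.0
```

```bash
python3 -c "
from h import *
cv2.imwrite('pics/s9.png',cv2.resize(viewer.grab_frame('scene')[60:260,170:370],None,fx=3,fy=3,interpolation=cv2.INTER_CUBIC))"
```

```text
(no output)
```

View pics/s9.png

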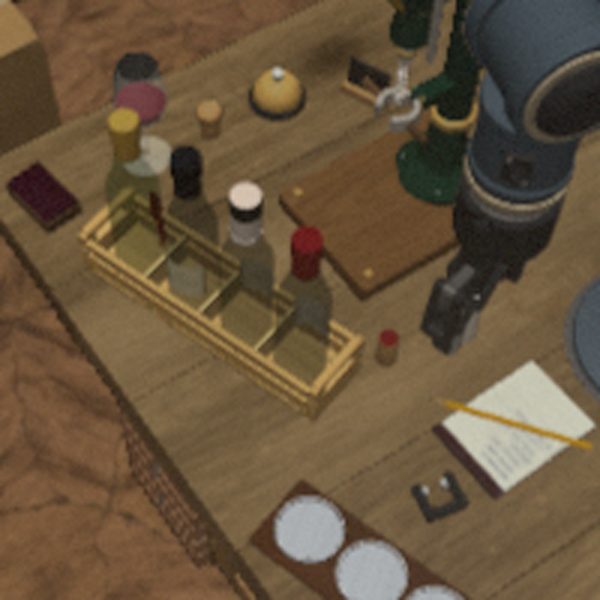

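All four bottles stand upright in the carrier: red at crop (307,245), white (245,200), black (187,165) and gold (125,130). The glass is undisturbed and the arm is clear.

```bash
python3 -c "
from workcell import hand_in
print(hand_in())"
```

```text
the job is handed in; nothing more can be done
None
```

The job is handed in: all four bottles stand upright in the carrier in tasting order (red, white, black, gold from left to right), with the glass untouched and the arm clear, after about 44 s of the 112 s allowed.

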